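# Put the counting shelf away past its spring plunger

## Robot

A 7-joint arm with a two-finger parallel gripper is mounted at the origin on the work surface. World frame = base frame: x ahead of the robot, y to its left, z up, the work surface at z = 0. Lengths are in m, angles in rad, forces in N, time in s.
With the tool pointing down it reaches from about 0.425 to 0.925 m from the base axis. Payload 6.8 kg.
Tool frame: the origin (TCP) lies on the centre line of the jaws, within the pads' length; the fingertips stand 11 mm ahead of it and the grasp point (between the pads) lies 8 mm behind it; z points along the fingers, y is the direction in which the jaws open and shut (so a half turn about z gives the same grasp; the last joint's range is limited). The gripper opens to 85 mm and grips with 20 to 120 N. Pads are 22 mm wide; open, the fingers measure 114 mm over their backs; the gripper's body (76 mm by 85 mm) begins 54 mm behind the grasp point. The pads swing forward as they close: fully open they stand 13 mm farther back than shut.
Start: joints at [1.042, 0.477, 0.022, 1.555, -0.011, 1.109, -0.083], TCP at [0.276, -0.616, 0.242] pointing down, gripper open.
Joint ranges: [-2.96, 2.96], [-0.34, 2.1], [-1.41, 1.46], [0.24, 2.44], [-1.37, 4.51], [0.17, 1.92], [-2.96, 2.96]. Speed limits (rad/s): [2.39, 2.39, 3.14, 3.14, 3.14, 3.14, 3.14].

## Interface

Orientations are given as a rotation vector (axis times angle).
In Python, from bench import r gives the robot as it stands.
- The arm moves only by the tool send_rows, never from a script. Its argument "deltas" is a list of rows, each a list of 7 numbers: the opening, from 0 (shut) to 1 (fully open), then the shift along the tool's x, y, z as a fraction of full scale, then the turn, a rotation vector about the tool's x, y, z as a fraction of full scale. In form: [[hand, x, y, z, ax, ay, az], ...]. A call has 1 to 20 rows; each row is the pose to reach, as a shift and turn from the pose commanded when the call began, along the tool's axes at that moment, turning the shorter way round; what a row does not reach only later rows make up. Full scale, the value 1, is 150 mm for a shift and 180 degrees for a turn. A row lasts 1/12 s, in which the tool goes at most 41.7 mm and 7.16 degrees, less where a joint would pass 70% of its speed; a pose out of reach is approached as far as the arm can. A call with a number of a shift or a turn outside -1 to 1 is refused whole. A call with a gripper value outside its range is refused whole. The fingers move at their own pace and stop on an object; "squeeze" is the grip in N (left out, the last holds). Time passes only in rows, so rows that repeat a pose let the fingers close. It gives the time, the measured TCP pose, the force and the opening at its end, in the units of the state.
- r.get_obs(): the state, without advancing time (a new reading comes with each control period).
- r.grab_frame(name): name is "scene" or "top"; returns a dict with "pixels" (384x512x3 uint8, red, green, blue), "camera_matrix" (3x3 intrinsics, pixels), "rvec" (rotation vector, rad) and "tvec" (3), from world to camera coordinates, as OpenCV has them. Camera axes: x right, y down, z forward; pixel columns grow to the right and rows downward; lengths in m; the calibration is good to about 2 mm. A picture is of the moment at which its call begins. There is no depth.
- r.hand_in(): hands the job in, once; it reports no verdict.
The state is a dict: "clock": time; "joints": joint angles; "qvel": joint speeds; "tau": joint torques, N m; "tcp_pos": TCP position; "orientation": TCP orientation; "contact_force": force on the tool from outside, world axes, zero at the start; "moment": the same for the moment, N m; "grip_width": finger opening in m.
Only numpy, scipy, OpenCV 4.12 (cv2) and the standard library are available. Lean on these libraries where they do the work, as an engineer would, in place of code of your own. Each camera call takes 0.05 s, during which the arm holds its last target. There are 200 camera calls.

## Task

Put the pulled-out grey steel shelf away: with a fingertip press the spring plunger in its back slot down until it is clear below the shelf, keep it down while you push the shelf in past it, and push on until the shelf is fully home and the plunger has sprung up in the front slot. Only press and push: lift nothing, do not touch the copper cup, walnut block, bead mould or abacus, and leave the cup and block standing on the shelf.

Things in the scene. Friction and masses are not known exactly. Their poses are not given: they have to be found in the camera images.
- unit: Fixed grey steel base unit, 446 mm wide, 500 deep. Origin: on the table, middle of its front edge; x = push-in direction of the shelf, y left, z up. Side panels 90 mm high. Cabinet on its rear part: door 310 mm behind the origin, from 91 to 233 mm high, two flat books on it (to 247); its lock's key stands out 40 mm, 165 mm right of the middle, 166 high. The plunger sits 50 mm behind the origin.
- shelf (a joint): How far the shelf is pushed in, m: about 0 = drawn out, caught by the plunger (start; 3 mm play either way); 0.120 = home, at a stop, front edge level with the unit's. Slides level along the unit's x, about 4 N friction. Deck 390 mm wide, 470 deep, 6 thick, top 78 mm above the table. The plunger blocks it unless pressed below the deck's underside (72 mm above the table).
- back_slot (a point): Centre, at deck-top level, of the shelf's back slot: 38 mm along x by 60 along y, cut through the 6 mm deck, 170 mm behind the shelf's front edge; moves with the shelf. The plunger stands up in it at the start. Under the slots is free room down to 44 mm above the table except for the plunger, so the fingertip that presses the plunger below the deck can push the shelf by the slot's far edge.
- front_slot (a point): Centre, at deck-top level, of the equal front slot, 50 mm behind the shelf's front edge, 120 mm in front of the back slot; empty at the start. When the shelf is home this slot is over the plunger.
- plunger_top (a point): Centre of the top face of the spring plunger, a bare steel oblong head 32 mm along x by 54 mm along y by 14 mm high; at rest its top stands 4 mm above the deck (82 mm above the table). It only moves straight up and down and stays in place when the shelf moves.
- plunger (a joint): How far the plunger is pressed, m: 0 = fully up, 0.010 = top level with the deck's underside (shelf just free), 0.016 = bottomed. Spring: about 4 N to start, 10 N at the bottom. It springs up when nothing is over it; once the shelf has slid some 5 mm the deck keeps it down.
- cup: Copper cup, 68 mm across, 66 mm high, standing on the shelf to one side of the slots; origin at the centre of its underside. Not to be touched.
- block: Walnut counting block 85 x 50 x 45 mm high, standing on the shelf on the other side of the slots; origin at the centre of its underside. Not to be touched.
- mould: Blue silicone bead mould, flat slab 100 x 140 x 16 mm, lying on the table beside the unit; origin at the centre of its underside. Not to be touched.
- abacus: Painted abacus, an upright frame 220 mm wide (its y) and 171 mm high on a foot 70 mm deep, standing on the table beside the unit; origin at the centre of its underside. Not to be touched.

How it is judged:
On the way, in this order (a step that is already met when the one before it is completed fails the run):
1. the plunger is pressed below the deck while the shelf is still drawn out (value of joint plunger above 0.0098 m and value of joint shelf below 0.006 m), for 0.05 s.
2. the shelf is sliding over the plunger, which stays down (value of joint plunger above 0.008 m and value of joint shelf above 0.03 m), for 0.05 s.
At the end, for the whole second after the job is handed in: The shelf is home and at rest (pushed in at least 115.5 of 120 mm), the plunger is fully up in the front slot (within 2 mm), the cup and the block stand upright and still on the shelf, and the mould and the abacus are within 12 mm of where they were, the abacus upright (value of joint shelf above 0.1155 m and value of joint plunger below 0.002 m and velocity of joint shelf between -0.005 and 0.005 m/s and height (world z) of cup between 0.073 and 0.085 m and angle between each of cup, block's own z axis and vertical below 0.15 rad and height (world z) of block between 0.073 and 0.085 m and linear speed of each of cup, block below 0.02 m/s and distance of each of mould, abacus from where it was at the start of the episode below 0.012 m and angle between abacus's own z axis and vertical below 0.1 rad); the robot touches nothing.
It fails at once if the shelf is forced past a plunger that is not held down (value of joint shelf between 0.012 and 0.11 m and value of joint plunger below 0.007 m).
It fails at once if the cup or the block on the shelf is touched by the robot (contact force between any of the fingers, the arm and cup above 1 N or contact force between any of the fingers, the arm and block above 1 N).
It fails at once if the cup or the block is lifted, or is tipped over (height (world z) of any of cup, block above 0.09 m or angle between any of cup, block's own z axis and vertical above 0.35 rad).
It fails at once if the bead mould or the abacus is touched, shifted or lifted (contact force between any of the fingers, the arm and mould above 1 N or contact force between any of the fingers, the arm and abacus above 1 N or distance of any of mould, abacus from where it was at the start of the episode above 0.012 m).
It also fails if it takes over 35 s, if anything falls off the work surface, if the arm or the gripper's body presses on something with over 40 N, if the wrist force passes 120 N, or if a joint passes its speed limit or range.

## Working session

There is one attempt and no reset: what is moved stays moved. The work goes in short steps, Python scripts to look and compute and a tool call to move; the robot and the scene stay as the last step left them, time stands still between calls to the robot, and variables do not carry over. Pictures are saved under pics/ and viewed, about 8 in all and at most 12, crops included, and the job is handed in when it is done.

Besides the shell and the picture viewer there is one more tool, called after "Request:" in YAML: its name, and indented under it one key for each argument. send_rows: Moves the arm, as the interface text tells. Shift numbers are shares of 150 mm and turn numbers shares of 180 degrees, none past 1 either way. Its arguments: {"type":"object","properties":{"deltas":{"type":"array","items":{"type":"array","items":{"type":"number"}}},"squeeze":{"type":"number"}},"required":["deltas"]}

```bash
mkdir -p pics; ls; python3 - <<'E'
from bench import r
import cv2,pickle
o=r.get_obs();print({k:o[k] for k in("clock","joints","tcp_pos","orientation","grip_width")})
for n in("scene","top"):
    f=r.grab_frame(n);pickle.dump(f,open(n+".pkl","wb"))
    cv2.imwrite(f"pics/{n}0.png",cv2.resize(f["pixels"][:,:,::-1],(800,600),interpolation=cv2.INTER_CUBIC))
    print(n,f["camera_matrix"],f["rvec"],f["tvec"])
E
```

```text
pics
{'clock': 0.0, 'joints': array([ 1.04192714,  0.47781503,  0.02233097,  1.55647963, -0.01149973,
        1.10929845, -0.08309985]), 'tcp_pos': array([ 0.27546328, -0.61559029,  0.24130363]), 'orientation': array([-3.07055480e+00, -6.55747367e-01,  8.21724808e-04]), 'grip_width': 0.08512193930578334}
scene [[355.09297094   0.         259.16341016]
 [  0.         355.09297094 188.23616812]
 [  0.           0.           1.        ]] [ 0.81421501  2.5148433  -1.1906122 ] [ 0.43490687 -0.15212647  1.48304419]
top [[450.35375108   0.         244.34813331]
 [  0.         450.35375108 183.96757481]
 [  0.           0.           1.        ]] [ 2.17641815 -2.20564011  0.02691202] [0.03208541 0.52801971 1.45809177]
```

View pics/scene0.png

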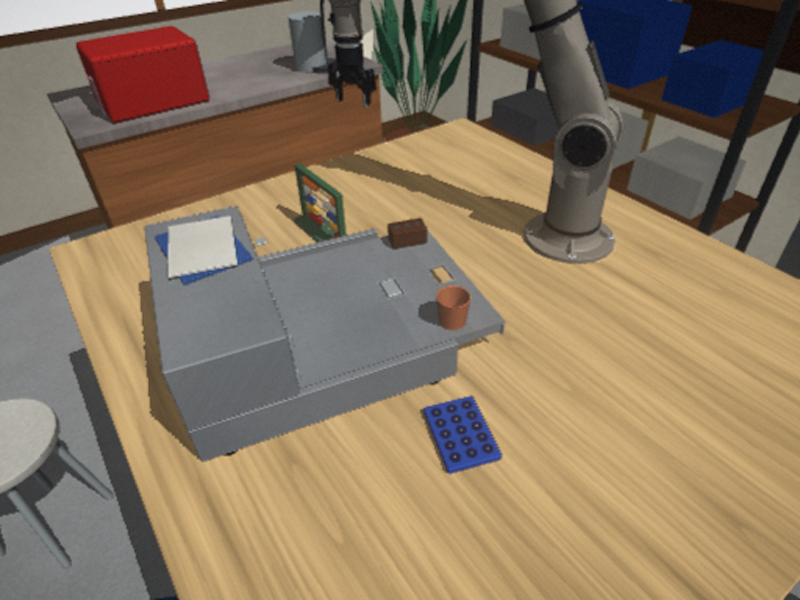

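View pics/top0.png

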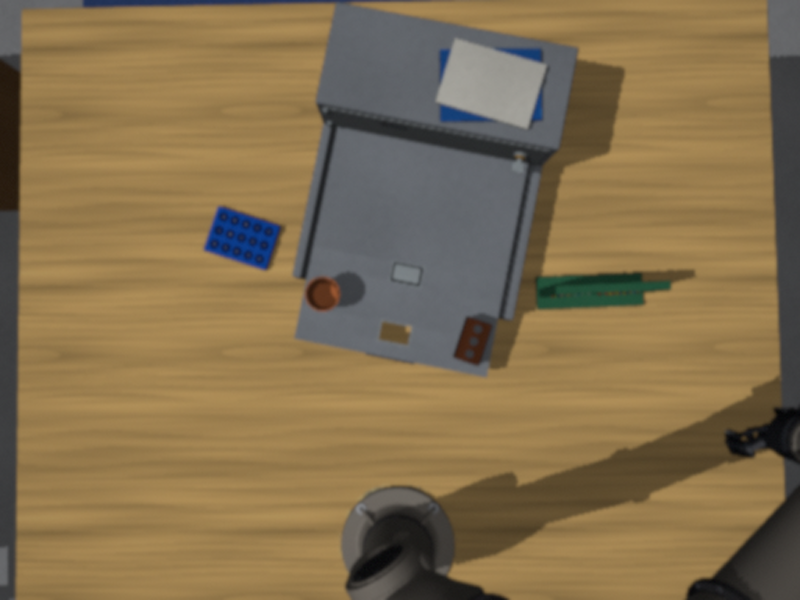

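The scene view shows the drawn-out shelf with the cup and block on it. In the top view (800x600 scale) the plunger is at about (407,273), the front slot at (395,333), the shelf's front corners at (297,338) and (487,376), the cup at (323,293), the block at (473,340) and the abacus at (604,290).

```bash
cat > h.py <<'E'
import numpy as np,cv2,pickle
from scipy.spatial.transform import Rotation as Ro
def ray(f,uv,z):
    K=f["camera_matrix"];R=cv2.Rodrigues(np.array(f["rvec"],float))[0];t=np.array(f["tvec"]).ravel()
    c=-R.T@t;d=R.T@np.linalg.solve(K,[uv[0],uv[1],1]);return c+d*(z-c[2])/d[2]
def blob(f,box,fn):
    x0,y0,x1,y1=box;p=f["pixels"][y0:y1,x0:x1].astype(int);m=fn(p).astype(np.uint8)
    n,l,s,c=cv2.connectedComponentsWithStats(m);i=1+np.argmax(s[1:,4])
    rc=cv2.minAreaRect(np.argwhere(l==i)[:,::-1].astype(np.float32));return c[i]+[x0,y0],s[i,4],rc
E
python3 - <<'E'
from h import *
T=pickle.load(open("top.pkl","rb"));S=pickle.load(open("scene.pkl","rb"))
k=.64
px=lambda a:[round(v*k) for v in a]
P=T["pixels"];print("pl",P[175,260],"deck",P[160,240],"fs",P[213,253])
deck=P[165:185,235:245].reshape(-1,3).mean(0).sum()
c,a,rc=blob(T,px((380,255,435,292)),lambda p:p.sum(2)>deck+70);print("plT",c,a,rc,ray(T,c,.082))
c2,a,rc2=blob(T,px((370,315,420,350)),lambda p:p[...,0]-p[...,2]>35);print("fsT",c2,a,rc2,ray(T,c2,.078),ray(T,c2,.075))
c,a,rc=blob(S,px((372,270,412,304)),lambda p:p.sum(2)>S["pixels"][190:200,225:238].reshape(-1,3).mean(0).sum()+60);print("plS",c,a,ray(S,c,.082))
# front edge of deck in top view
g=cv2.cvtColor(P,cv2.COLOR_RGB2LAB).astype(int)[...,2]
pts=[]
for u in range(196,305,4):
    if 228<u<268: continue
    col=g[200:250,u];j=[v for v in range(49) if col[v]<140 and col[v+1]>=140]
    if j: pts.append((u,200+j[-1]+.5))
pts=np.array(pts);w=np.array([ray(T,q,.078)[:2] for q in pts])
vx,vy,x0,y0=cv2.fitLine(w.astype(np.float32),cv2.DIST_HUBER,0,.01,.01).ravel();print("edge",np.round(w[::5],3),"yaw",np.degrees(np.arctan2(vx,-vy)),np.degrees(np.arctan2(-vx,vy)))
for n,q in dict(cup=(323,293),block=(473,340),FL=(297,338),FR=(487,376),abac0=(537,290),abac1=(670,285)).items(): print(n,ray(T,np.array(q)*k,.1 if n in('cup','block') else .078))
# side panel edges: bright top lines, two points by eye
a,b=[ray(T,np.array(q)*k,.09)[:2] for q in((298,276),(328,125))];print("panel yaw",np.degrees(np.arctan2(*(b-a)[::-1])))
from bench import r
o=r.get_obs();print(Ro.from_rotvec(o["orientation"]).as_matrix().round(3))
E
```

```text
pl [122 128 132] deck [ 96 100 105] fs [97 79 48]Traceback (most recent call last):
  File "<stdin>", line 7, in <module>
  File "h.py", line 8, in blob
    n,l,s,c=cv2.connectedComponentsWithStats(m);i=1+np.argmax(s[1:,4])
                                                    ~~~~~~~~~^^^^^^^^^
    return _wrapfunc(a, 'argmax', axis=axis, out=out, **kwds)
    return bound(*args, **kwds)
ValueError: attempt to get argmax of an empty sequence
```

```bash
python3 - <<'E'
from h import *
T=pickle.load(open("top.pkl","rb"));S=pickle.load(open("scene.pkl","rb"))
k=.64
px=lambda a:[round(v*k) for v in a]
P=T["pixels"]
c,a,rc=blob(T,px((380,255,435,292)),lambda p:p.sum(2)>350);print("plT",c,a,rc,ray(T,c,.082))
c2,a,rc2=blob(T,px((370,315,420,350)),lambda p:p[...,0]-p[...,2]>25);print("fsT",c2,a,rc2,ray(T,c2,.078),ray(T,c2,.075))
print("S",S["pixels"][184,250],S["pixels"][192,232])
d=S["pixels"][190:198,222:234].reshape(-1,3).mean(0).sum()
c,a,rc=blob(S,px((372,270,412,304)),lambda p:p.sum(2)>d+35);print("plS",c,a,ray(S,c,.082))
g=cv2.cvtColor(P,cv2.COLOR_RGB2LAB).astype(int)[...,2]
pts=[]
for u in range(196,305,4):
    if 228<u<268: continue
    col=g[200:250,u];j=[v for v in range(49) if col[v]<140 and col[v+1]>=140]
    if j: pts.append((u,200+j[-1]+.5))
pts=np.array(pts);w=np.array([ray(T,q,.078)[:2] for q in pts])
vx,vy,x0,y0=cv2.fitLine(w.astype(np.float32),cv2.DIST_HUBER,0,.01,.01).ravel();print("edge",np.round(w[::4],3),"yaw",np.degrees(np.arctan2(vx,-vy)),np.degrees(np.arctan2(-vx,vy)))
for n,q in dict(cup=(323,293),block=(473,340),FL=(297,338),FR=(487,376),abac0=(537,290),abac1=(670,285)).items(): print(n,ray(T,np.array(q)*k,.1 if n in('cup','block') else .078))
a,b=[ray(T,np.array(q)*k,.09)[:2] for q in((298,276),(328,125))];print("panel yaw",np.degrees(np.arctan2(*(b-a)[::-1])))
from bench import r
o=r.get_obs();print(Ro.from_rotvec(o["orientation"]).as_matrix().round(3))
E
```

```text
plT [259.60833333 174.85      ] 120 ((16.629413604736328, 11.917647361755371), (14.85973834991455, 8.026427268981934), 12.52880859375) [ 0.55309218 -0.02399688  0.082     ]
fsT [252.61083744 212.74384236] 203 ((15.53056812286377, 10.77074146270752), (18.569002151489258, 11.696488380432129), 7.594643592834473) [ 0.43575869 -0.00064509  0.078     ] [ 0.4356946  -0.00064436  0.075     ]
S [148 154 155] [121 122 127]
plS [250.0326087 183.7173913] 92 [ 0.55374201 -0.02216287  0.082     ]
edge [[ 0.423  0.176]
 [ 0.41   0.126]
 [ 0.4    0.076]
 [ 0.367 -0.085]
 [ 0.355 -0.134]] yaw 168.02638 -11.9735985
cup [0.51529116 0.13914493 0.1       ]
block [ 0.41952896 -0.15322117  0.1       ]
FL [0.4270921  0.19410181 0.078     ]
FR [ 0.3474201  -0.18196645  0.078     ]
abac0 [ 0.51626163 -0.28426023  0.078     ]
abac1 [ 0.52258176 -0.54668911  0.078     ]
panel yaw -11.70996408779264
[[ 0.913  0.409 -0.001]
 [ 0.409 -0.913  0.001]
 [-0.    -0.002 -1.   ]]
```

Request:
send_rows:
  deltas:
    - [0,0.1,-0.09,0,0,0,0]
    - [0,0.25,-0.21,0,0,0,0]
    - [0,0.4,-0.34,0,0,0,0]
    - [0,0.55,-0.47,0,0,0,0]
    - [0,0.7,-0.6,0,0,0,0]
    - [0,0.83,-0.71,0,0,0,0]
  squeeze: 40

```text
clock: 0.6
tcp_pos: [0.3465, -0.4658, 0.2419]
orientation: [-3.071, -0.657, 0.0]
contact_force: [0.7, -0.1, 1.0]
grip_width: 0.0123
```

Request:
send_rows:
  deltas:
    - [0,0.15,-0.13,0,0,0,0]
    - [0,0.3,-0.26,0,0,0,0]
    - [0,0.45,-0.38,0,0,0,0]
    - [0,0.6,-0.51,0,0,0,0]
    - [0,0.75,-0.64,0,0,0,0]
    - [0,0.83,-0.71,0,0,0,0]

```text
clock: 1.1
tcp_pos: [0.4175, -0.3162, 0.2421]
orientation: [-3.07, -0.662, -0.001]
contact_force: [-0.7, -0.1, -0.2]
grip_width: -0.0001
```

Request:
send_rows:
  deltas:
    - [0,0.15,-0.13,0,0,0,0]
    - [0,0.3,-0.26,0,0,0,0]
    - [0,0.45,-0.38,0,0,0,0]
    - [0,0.6,-0.51,0,0,0,0]
    - [0,0.75,-0.64,0,0,0,0]
    - [0,0.83,-0.71,0,0,0,0]

```text
clock: 1.6
tcp_pos: [0.4873, -0.1681, 0.2421]
orientation: [-3.07, -0.662, -0.001]
contact_force: [0.9, 0.4, -0.0]
grip_width: -0.0001
```

Request:
send_rows:
  deltas:
    - [0,0.15,-0.13,0,0,0,0.033]
    - [0,0.3,-0.26,0,0,0,0.066]
    - [0,0.45,-0.38,0,0,0,0.1]
    - [0,0.6,-0.51,0,0,0,0.133]
    - [0,0.72,-0.62,0,0,0,0.166]
    - [0,0.83,-0.71,0,0,0,0.2]
    - [0,0.83,-0.71,0,0,0,0.2]
    - [0,0.83,-0.71,0,0,0,0.2]

```text
clock: 2.27
tcp_pos: [0.5563, -0.0224, 0.2419]
orientation: [-3.125, 0.319, 0.001]
contact_force: [-0.3, -0.5, 0.1]
grip_width: -0.0001
```

Request:
send_rows:
  deltas:
    - [0,0,0,0.1,0,0,0]
    - [0,0,0,0.25,0,0,0]
    - [0,0,0,0.4,0,0,0]
    - [0,0,0,0.55,0,0,0]
    - [0,0,0,0.7,0,0,0]
    - [0,0,0,0.8,0,0,0]
    - [0,0,0,0.85,0,0,0]
    - [0,0,0,0.85,0,0,0]

```text
clock: 2.93
tcp_pos: [0.5547, -0.0252, 0.1131]
orientation: [3.124, -0.326, -0.006]
contact_force: [-0.4, -0.1, 0.5]
grip_width: 0.0
```

```bash
python3 - <<'E'
from bench import r
import cv2,numpy as np
f=r.grab_frame("scene")["pixels"][:,:,::-1];g=r.grab_frame("top")["pixels"][:,:,::-1]
a=cv2.resize(f[140:240,200:330],(780,600),interpolation=cv2.INTER_CUBIC);b=cv2.resize(g[130:250,180:330],(750,600),interpolation=cv2.INTER_CUBIC)
cv2.imwrite("pics/1.png",cv2.resize(np.hstack([a,b]),(800,314)))
print(r.get_obs()["tcp_pos"])
E
```

```text
[ 0.55646719 -0.02459001  0.11528354]
```

View pics/1.png

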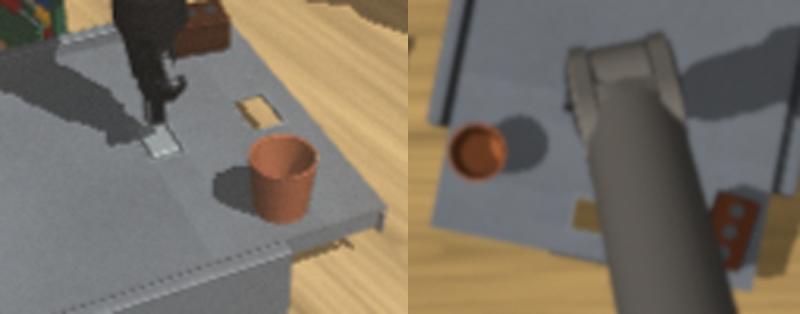

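The left half shows the shut fingertips standing right over the plunger, at (160,125) against (162,142). The right half shows the arm clear of the cup and block. Next I press down.

Request:
send_rows:
  deltas:
    - [0,0,0,0.04,0,0,0]
    - [0,0,0,0.08,0,0,0]
    - [0,0,0,0.11,0,0,0]
    - [0,0,0,0.13,0,0,0]
    - [0,0,0,0.15,0,0,0]
    - [0,0,0,0.17,0,0,0]
    - [0,0,0,0.17,0,0,0]
    - [0,0,0,0.17,0,0,0]

```text
clock: 3.7
tcp_pos: [0.5562, -0.0239, 0.0895]
orientation: [3.125, -0.325, -0.0]
contact_force: [-2.3, -0.4, 3.4]
grip_width: -0.0001
```

Request:
send_rows:
  deltas:
    - [0,0,0,0.02,0,0,0]
    - [0,0,0,0.03,0,0,0]
    - [0,0,0,0.04,0,0,0]
    - [0,0,0,0.05,0,0,0]
    - [0,0,0,0.06,0,0,0]
    - [0,0,0,0.07,0,0,0]
    - [0,0,0,0.07,0,0,0]
    - [0,0,0,0.07,0,0,0]

```text
clock: 4.37
tcp_pos: [0.5563, -0.0238, 0.0794]
orientation: [3.125, -0.325, 0.0]
contact_force: [-2.6, -0.7, 7.3]
grip_width: -0.0002
```

```bash
python3 - <<'E'
from bench import r
o=r.get_obs();print(o["tcp_pos"],o["contact_force"],o["moment"])
E
```

```text
[ 0.55631844 -0.02383866  0.07944828] [-2.63537523 -0.67727639  7.32662859] [-0.04701026  0.75804694 -0.03419248]
```

Request:
send_rows:
  deltas:
    - [0,0,0,0.007,0,0,0]
    - [0,0,0,0.013,0,0,0]
    - [0,0,0,0.013,0,0,0]
    - [0,0,0,0.013,0,0,0]

```text
clock: 4.7
tcp_pos: [0.5563, -0.0239, 0.0776]
orientation: [3.125, -0.325, 0.0]
contact_force: [-3.7, -0.6, 8.8]
grip_width: 0.0003
```

Request:
send_rows:
  deltas:
    - [0,0,0,0.007,0,0,0]
    - [0,0,0,0.013,0,0,0]
    - [0,0,0,0.013,0,0,0]
    - [0,0,0,0.013,0,0,0]

```text
clock: 5.03
tcp_pos: [0.5564, -0.0239, 0.077]
orientation: [3.124, -0.326, 0.001]
contact_force: [-7.9, -0.7, 22.0]
grip_width: 0.0001
```

The plunger bottomed at TCP z 0.077. I ease off 2 mm and start the push.

Request:
send_rows:
  deltas:
    - [0,0,0,-0.013,0,0,0]
    - [0,0,0,-0.013,0,0,0]
    - [0,0.02,0,-0.013,0,0,0]
    - [0,0.04,0,-0.013,0,0,0]
    - [0,0.06,0,-0.013,0,0,0]
    - [0,0.08,0,-0.013,0,0,0]
    - [0,0.1,0,-0.013,0,0,0]
    - [0,0.12,0,-0.013,0,0,0]
    - [0,0.14,0,-0.013,0,0,0]
    - [0,0.16,0,-0.013,0,0,0]

```text
clock: 5.87
tcp_pos: [0.5742, -0.0276, 0.0767]
orientation: [3.124, -0.324, -0.018]
contact_force: [-15.4, 3.8, 16.2]
grip_width: 0.0
```

Request:
send_rows:
  deltas:
    - [0,0,0,0,0,0,0]
    - [0,0,0,0,0,0,0]
    - [0,0,0,0,0,0,0]

```text
clock: 6.12
tcp_pos: [0.5764, -0.028, 0.0767]
orientation: [3.124, -0.325, -0.011]
contact_force: [-11.0, 1.8, 12.3]
grip_width: -0.0002
```

```bash
python3 - <<'E'
from bench import r
import cv2
f=r.grab_frame("scene")["pixels"][:,:,::-1]
cv2.imwrite("pics/2.png",cv2.resize(f[140:240,200:330],(780,600),interpolation=cv2.INTER_CUBIC))
o=r.get_obs();print(o["tcp_pos"],o["contact_force"],o["moment"],o["orientation"])
E
```

```text
[ 0.57635709 -0.02798465  0.07672399] [-10.36620381   1.97282761  11.39106932] [ 0.4939644   2.53472616 -0.05729387] [ 3.12430938 -0.32445542 -0.01084784]
```

View pics/2.png

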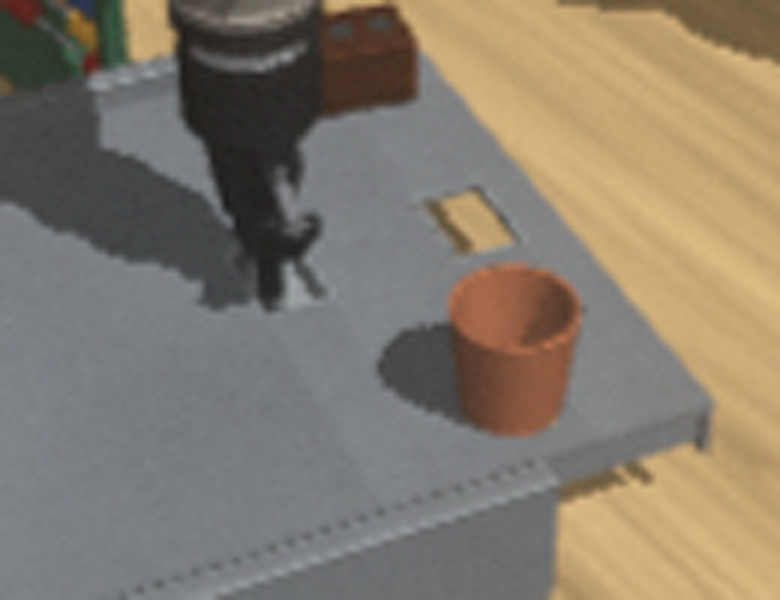

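The finger is in the slot at its far edge, at about (270,300), with the plunger top at (295,290). The shelf has begun to slide, and the cup and block are standing.

Request:
send_rows:
  deltas:
    - [0,0.02,0,-0.007,0,0,0]
    - [0,0.04,0,-0.007,0,0,0]
    - [0,0.06,0,-0.007,0,0,0]
    - [0,0.08,0,-0.007,0,0,0]
    - [0,0.1,0,-0.007,0,0,0]
    - [0,0.12,0,-0.007,0,0,0]
    - [0,0.14,0,-0.007,0,0,0]
    - [0,0.16,0,-0.007,0,0,0]
    - [0,0.18,0,-0.007,0,0,0]
    - [0,0.2,0,-0.007,0,0,0]
    - [0,0.22,0,-0.007,0,0,0]
    - [0,0.24,0,-0.007,0,0,0]
    - [0,0.26,0,-0.007,0,0,0]
    - [0,0.28,0,-0.007,0,0,0]
    - [0,0.3,0,-0.007,0,0,0]

```text
clock: 7.42
tcp_pos: [0.6208, -0.0374, 0.0772]
orientation: [3.124, -0.325, -0.01]
contact_force: [-9.4, 1.3, 5.5]
grip_width: 0.0
```

Request:
send_rows:
  deltas:
    - [0,0.02,0,0,0,0,0]
    - [0,0.04,0,0,0,0,0]
    - [0,0.06,0,0,0,0,0]
    - [0,0.08,0,0,0,0,0]
    - [0,0.1,0,0,0,0,0]
    - [0,0.12,0,0,0,0,0]
    - [0,0.14,0,0,0,0,0]
    - [0,0.16,0,0,0,0,0]
    - [0,0.18,0,0,0,0,0]
    - [0,0.2,0,0,0,0,0]
    - [0,0.22,0,0,0,0,0]
    - [0,0.24,0,0,0,0,0]
    - [0,0.26,0,0,0,0,0]
    - [0,0.28,0,0,0,0,0]
    - [0,0.3,0,0,0,0,0]
    - [0,0.32,0,0,0,0,0]
    - [0,0.34,0,0,0,0,0]
    - [0,0.36,0,0,0,0,0]

```text
clock: 8.92
tcp_pos: [0.6738, -0.0487, 0.0772]
orientation: [3.124, -0.325, -0.01]
contact_force: [-8.8, 0.9, 5.7]
grip_width: -0.0001
```

Request:
send_rows:
  deltas:
    - [0,0.01,0,0,0,0,0]
    - [0,0.02,0,0,0,0,0]
    - [0,0.03,0,0,0,0,0]
    - [0,0.03,0,0,0,0,0]
    - [0,0.03,0,0,0,0,0]

```text
clock: 9.33
tcp_pos: [0.6799, -0.05, 0.0772]
orientation: [3.125, -0.325, -0.004]
contact_force: [-4.7, 0.8, 0.7]
grip_width: 0.0001
```

Request:
send_rows:
  deltas:
    - [0,0.01,0,0,0,0,0]
    - [0,0.02,0,0,0,0,0]
    - [0,0.02,0,0,0,0,0]
    - [0,0.02,0,0,0,0,0]

```text
clock: 9.67
tcp_pos: [0.68, -0.05, 0.0772]
orientation: [3.124, -0.325, -0.014]
contact_force: [-14.2, 1.9, 9.2]
grip_width: -0.0001
```

Request:
send_rows:
  deltas:
    - [0,0.01,0,0,0,0,0]
    - [0,0.02,0,0,0,0,0]
    - [0,0.02,0,0,0,0,0]
    - [0,0.02,0,0,0,0,0]

```text
clock: 10.0
tcp_pos: [0.6802, -0.0501, 0.0771]
orientation: [3.124, -0.324, -0.023]
contact_force: [-22.6, 3.8, 16.0]
grip_width: -0.0002
```

The force has risen to 23 N with no further motion, so the shelf is at its stop. Next I back off inside the slot and lift out.

Request:
send_rows:
  deltas:
    - [0,-0.03,0,0,0,0,0]
    - [0,-0.06,0,0,0,0,0]
    - [0,-0.07,0,0,0,0,0]
    - [0,-0.07,0,0,0,0,0]
    - [0,-0.07,0,0,0,0,0]

```text
clock: 10.42
tcp_pos: [0.6776, -0.0493, 0.0782]
orientation: [-3.125, 0.326, -0.003]
contact_force: [0.4, 0.3, -0.3]
grip_width: 0.0001
```

Request:
send_rows:
  deltas:
    - [0,0,0,-0.04,0,0,0]
    - [0,0,0,-0.1,0,0,0]
    - [0,0,0,-0.25,0,0,0]
    - [0,0,0,-0.4,0,0,0]
    - [0,0,0,-0.6,0,0,0]
    - [0,0,0,-0.8,0,0,0]
    - [0,0,0,-1,0,0,0]
    - [0,0,0,-1,0,0,0]

```text
clock: 11.08
tcp_pos: [0.6806, -0.0492, 0.2365]
orientation: [-3.123, 0.326, -0.02]
contact_force: [0.9, 0.0, 1.0]
grip_width: -0.0002
```

```bash
python3 - <<'E'
from bench import r
import cv2
f=r.grab_frame("scene")["pixels"][:,:,::-1]
cv2.imwrite("pics/3.png",cv2.resize(f[140:240,200:330],(780,600),interpolation=cv2.INTER_CUBIC))
o=r.get_obs();print(o["clock"],o["tcp_pos"],o["contact_force"])
E
```

```text
11.1333 [ 0.67939993 -0.04921728  0.23341472] [-1.03697512  0.43917037 -0.95575931]
```

View pics/3.png

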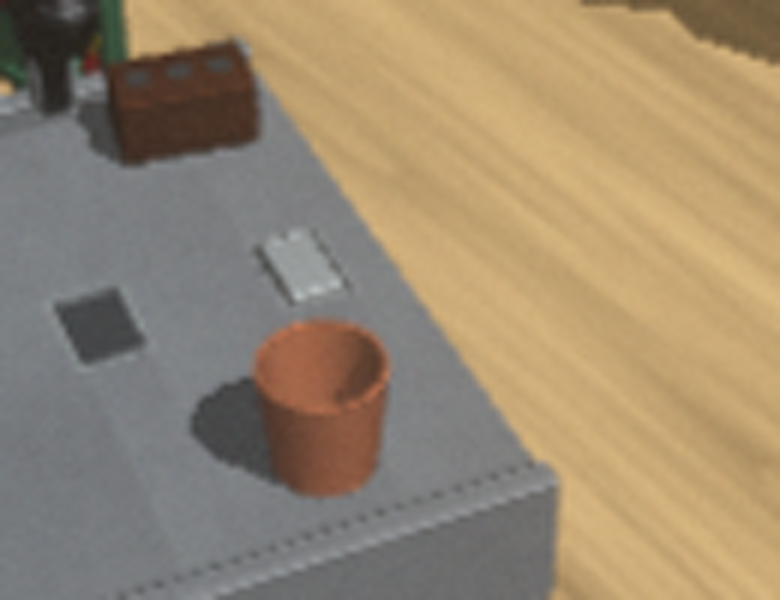

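The picture shows the plunger up at (302,265) in the front slot, the empty back slot at (100,325), the shelf front level with the unit, and the cup and block standing. I'll do one numeric check of the plunger's image position against the start, then hand in.

```bash
python3 - <<'E'
from h import *
from bench import r
S=r.grab_frame("scene")
print("start (250.03,183.72) a92; now",*blob(S,(238,173,264,195),lambda p:p.sum(2)>407)[:2])
S0=pickle.load(open("scene.pkl","rb"));print("abacus/mould img diff",[np.abs(S["pixels"][a:b,c:d].astype(int)-S0["pixels"][a:b,c:d]).mean().round(2) for a,b,c,d in((105,160,188,222),(252,305,268,322))])
o=r.get_obs();print(o["clock"],abs(o["qvel"]).max());r.hand_in()
E
```

```text
start (250.03,183.72) a92; now [250.28712871 183.87128713] 101
abacus/mould img diff [np.float64(36.68), np.float64(1.91)]
11.1833 0.04965819577947673
the job is handed in; nothing more can be done
```

The shelf is pushed in to its stop and the job is handed in at 11.2 s, with no verdict reported. I pressed the plunger down until it bottomed. Then I eased off 2 mm, pushed the shelf in by the back slot's far edge, backed off and lifted the finger clear.

**Last checks**
- **Shelf:** the push force rose to 23 N with no further movement, after about 126 mm of finger travel including slack in the slot. The shelf's front edge looks level with the unit's.
- **Plunger:** it shows in the front slot within 0.3 px of its raised image position at the start. I had no direct reading of its height.
- **Cup and block:** both are standing on the shelf. The finger was clear, with about 1 N read on the tool, which is noise level.
- **Mould:** its part of the image is nearly unchanged.
- **Abacus:** the comparison did not settle it. The image difference there was large (36.7), most likely because the gripper now stands in front of it in that view. The arm never went near it at low height, but I did not confirm its position separately.

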